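# Take a contact temperature reading on a tipped sample-roaster drum

## Robot

A 7-joint arm with a two-finger parallel gripper is mounted at the origin on the work surface. World frame = base frame: x ahead of the robot, y to its left, z up, the work surface at z = 0. Lengths are in m, angles in rad, forces in N, time in s.
With the tool pointing down it reaches from about 0.4 to 0.85 m from the base axis. Payload 4.5 kg.
Tool frame: the origin (TCP) lies on the centre line of the jaws, within the pads' length; the fingertips stand r.tips_ahead ahead of it and the grasp point (between the pads) is the TCP (r.tips_ahead is the distance from the TCP to the fingertips, in m); z points along the fingers, y is the direction in which the jaws open and shut (so a half turn about z gives the same grasp; the last joint's range is limited). The gripper opens to 88 mm and grips with 3 to 60 N. Pads are 18 mm wide; open, the fingers measure 123 mm over their backs; the gripper's body (75 mm by 187 mm) begins 45 mm behind the grasp point.
Start: joints at [1.352, 0.689, -0.195, 1.565, 0.157, 0.902, -0.215], TCP at [0.156, -0.605, 0.258] pointing down, gripper open.
Joint ranges: [-3.01, 3.01], [-0.46, 2.08], [-1.47, 1.51], [0.13, 2.56], [-1, 4.14], [0.04, 2.09], [-2.66, 2.66]. Speed limits (rad/s): [2.57, 2.57, 3.14, 3.14, 3.14, 3.14, 3.14].

## Interface

Orientations are given as a unit quaternion [x, y, z, w].
In Python, from plant import r gives the robot as it stands.
- The arm moves only by the shell command python3 -m inch 'ROWS' [FORCE]. ROWS is JSON, a list of rows, each a list of 5 numbers: the shift along the world's x, y, z in units of 25 mm (1.0 is 25 mm), then the turn about the world's z in units of 6 degrees (1.0 is 6 degrees), then the finger opening in mm, from 0 to 88.1. A call has 1 to 5 rows; each row shifts and turns the commanded pose from where the row before left it; what a row does not reach is not made up. A row lasts 1/10 s, in which the tool goes at most 50 mm and 8.59 degrees, less where a joint would pass 70% of its speed; a pose out of reach is approached as far as the arm can. A call is refused whole if a number of a shift passes 1 or a number of a turn 1, either way. A call with a gripper value outside its range is refused whole. The fingers move at their own pace and stop on an object; FORCE is the grip in N (left out, the last holds). Time passes only in rows, so rows that do not move let the fingers close. It gives the time, the measured TCP pose, the force and the opening at its end, in the units of the state.
- r.get_state(): the state, without advancing time (a new reading comes with each control period).
- r.snapshot(name): name is "side" or "top" or "wrist"; returns a dict with "pixels" (400x640x3 uint8, red, green, blue), "range_z" (400x640 float32, m along the optical axis (not along the pixel's ray), 0 where there is no reading), "K" (3x3 intrinsics, pixels), "k1" (the pictures are not rectified: a ray, as slopes to the right and down, at radius r is drawn at 1 + k1 r^2 times it, then the intrinsics apply), "position" and "attitude" of the camera in the world. Camera axes: x right, y up, looking along -z (the intrinsics and any distortion apply to the point x, -y, -z); pixel columns grow to the right and rows downward; lengths in m; the calibration is good to about 2 mm. A picture is of the moment at which its call begins.
- r.finish_job(): hands the job in, once; it reports no verdict.
The state is a dict: "clock": time; "q": joint angles; "qd": joint speeds; "joint_torque": joint torques, N m; "tool_pos": TCP position; "eef_rot": TCP orientation; "contact_force": force on the tool from outside, world axes, zero at the start; "moment": the same for the moment, N m; "opening": opening from 0.0 (shut) to 1.0 (fully open).
Only numpy, scipy, OpenCV 4.12 (cv2) and the standard library are available. Lean on these libraries where they do the work, as an engineer would, in place of code of your own. Each camera call takes 0.05 s, during which the arm holds its last target. There are 200 camera calls.

## Task

Take the contact thermometer from its wooden rest and take a reading on the sample drum with the open port: press the steel nose squarely and centrally onto the spring plate inside the port ring with a light push of about 8 newtons, and keep it steady there for two seconds, never pushing harder than 25 newtons. Then lay the thermometer gently back in both saddles of its rest, nose pointing the way it did at first, and let go. Leave the other things on the counter where they are.

Things in the scene. Friction and masses are not known exactly. Their poses are not given: they have to be found in the camera images.
- thermometer: Straight black wand 190 mm long, about 250 g. Origin at the middle of its underside; x along the wand to the nose, z out of its top (small screen). Handle: box x = -90 to +40 mm, 32 mm wide, 40 mm high (z 0 to 40). Steel barrel 28 mm across, x 40 to 88; flat steel nose disc 38 mm across, x 88 to 100. Centre line at y = 0, z = 20 mm.
- nose (a point): Centre of the flat front face of the thermometer's nose: (100, 0, 20) mm in the thermometer's frame, same axes. At the start the thermometer lies level in the rest, its underside 20 mm above the counter, its origin straight above the rest's origin and its axes parallel to the rest's.
- rest: Fixed dark wooden rest. Origin on the counter; x along the wand (to the nose), z up. Board 8 mm thick, 70 mm wide, x -110 to +70 mm. Two U saddles at x -80 to -60 and 22 to 38 mm: floor 20 mm, cheeks to 42 mm above the counter, 42 mm apart inside, 56 outside. Between the saddles the handle is free for fingers.
- drum: Fixed stand, foot 150 x 124 x 30 mm, cheeks to 160 mm, with the open-port drum: steel barrel 100 mm across, 128 long. Origin under the foot; the front looks to local -x, tipped up 0.30 to 0.65 rad (differs each time) about a stiff level pivot along y, 130 mm high, that stays put under the push. The two drums may swap places.
- plate: Steel spring plate, 54 mm across, in the drum's port. Origin: centre of its outer face; x points into the drum (push that way), y level. The port ring, 56 mm inside, 72 outside, stands 4 mm proud of it. Resting face 76 mm before the pivot. Spring about 4 N per mm inward, no preload, hard stop at 6 mm; drum front 8 mm behind the face.
- gauge_drum: The other fixed drum stand, the same size and shape, its front carrying a closed round dial gauge instead of an open port. Not part of the job.
- jar: Bystander: jar with a steel cap, 90 mm across, 130 mm tall. Origin at its underside (lying tools: middle of the tool). Leave it where it is.
- cup: Bystander: white cup, 72 mm across, 75 mm tall. Origin at its underside (lying tools: middle of the tool). Leave it where it is.
- tamper: Bystander: steel tamper standing on its 54 mm foot, 85 mm tall. Origin at its underside (lying tools: middle of the tool). Leave it where it is.
- scoop: Bystander: wooden spoon-shaped scoop, 180 mm long, lying flat. Origin at its underside (lying tools: middle of the tool). Leave it where it is.
- brush: Bystander: wooden brush, 190 mm long, lying flat. Origin at its underside (lying tools: middle of the tool). Leave it where it is.
- timer: Bystander: white kitchen timer, 85 x 30 x 60 mm, standing. Origin at its underside (lying tools: middle of the tool). Leave it where it is.
Things that resemble listed ones, but are neither listed nor needed, are in the scene too. What is shaped like the rest but yellow is not meant. There is more than one size of the thermometer; the job needs the smaller.

How it is judged:
By the outcome, as a careful person would: the job done as asked, in the order asked, and still so for the second after the job is handed in, with the robot touching nothing.
It also fails if it takes over 61 s, if anything falls off the work surface, if the arm or the gripper's body presses on something with over 40 N, if the wrist force passes 120 N, or if a joint passes its speed limit or range.

## Working session

There is one attempt and no reset: what is moved stays moved. The work goes in short steps, Python scripts to look and compute and a shell command to move; the robot and the scene stay as the last step left them, time stands still between calls to the robot, and variables do not carry over. Pictures are saved under pics/ and viewed, about 8 in all and at most 12, crops included, and the job is handed in when it is done.

```bash
ls; mkdir -p pics; cat > h.py <<'E'
import numpy as np, cv2, pickle
from plant import r
def snap(name, fn=None):
    s=r.snapshot(name)
    pickle.dump(dict(s),open(f'{fn or name}.pkl','wb'))
    return s
def load(fn): return pickle.load(open(f'{fn}.pkl','rb'))
def Rm(s):
    from scipy.spatial.transform import Rotation as R
    a=np.array(s['attitude'],float)
    return a if a.shape==(3,3) else R.from_quat(a).as_matrix()
def cloud(s):
    K=np.array(s['K'],float); h,w=s['range_z'].shape
    uv=np.stack(np.meshgrid(np.arange(w),np.arange(h)),-1).reshape(-1,1,2).astype(float)
    n=cv2.undistortPoints(uv,K,np.array([s['k1'],0,0,0,0.])).reshape(h,w,2)
    z=s['range_z'].astype(float)
    P=np.stack([n[...,0]*z,-n[...,1]*z,-z],-1)
    W=P@Rm(s).T+np.array(s['position'])
    W[z==0]=np.nan
    return W
def project(s,P):
    c=(np.atleast_2d(P)-np.array(s['position']))@Rm(s)
    c=c*[1,-1,-1]
    return cv2.projectPoints(c,np.zeros(3),np.zeros(3),np.array(s['K'],float),np.array([s['k1'],0,0,0,0.]))[0].reshape(-1,2)
def save(im,fn): cv2.imwrite(f'pics/{fn}.png',im[...,::-1])
E
python3 - <<'E'
from h import *
print(r.get_state(), r.tips_ahead)
for n in ('side','top'):
    s=snap(n); save(s['pixels'],n+'0'); print(n,s['position'],s['attitude'],s['k1'],s['K'])
E
```

```text
pics
{'clock': 0.0, 'q': array([ 1.35182191,  0.68998872, -0.1945315 ,  1.5663094 ,  0.15732363,
        0.90246909, -0.21511092]), 'qd': array([ 0.00147709,  0.00047511,  0.00095233, -0.00056654, -0.00144441,
        0.00132468, -0.00154754]), 'joint_torque': array([-4.48453477e-05, -5.27562010e+01, -1.26694847e+00, -1.53429991e+01,
       -5.26984571e-02,  6.67474349e-03,  1.88295526e-04]), 'tool_pos': array([ 0.1561245 , -0.60459503,  0.2569167 ]), 'eef_rot': array([ 9.92017230e-01,  1.26099261e-01, -1.76552307e-04, -8.72087198e-04]), 'contact_force': array([0.21141425, 0.03174202, 0.82374617]), 'moment': array([0.04274212, 0.03042446, 0.05541511]), 'opening': 1.0043061077881448} 0.019
side [0.34516953 0.87191932 0.93395446] [-0.03523173  0.41254732  0.90780525 -0.0667313 ] -0.03216978762358607 [[417.77517755   0.         320.8577596 ]
 [  0.         417.77517755 201.19959716]
 [  0.           0.           1.        ]]
top [ 0.37217845 -0.07401765  1.26200224] [-0.04731999  0.03550891  0.71021986 -0.70148961] -0.00017101904981699204 [[378.34984463   0.         315.37829776]
 [  0.         378.34984463 209.04318865]
 [  0.           0.           1.        ]]
```

View pics/top0.png

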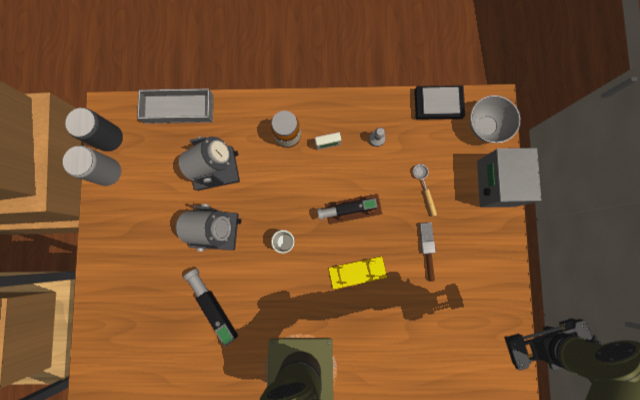

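View pics/side0.png

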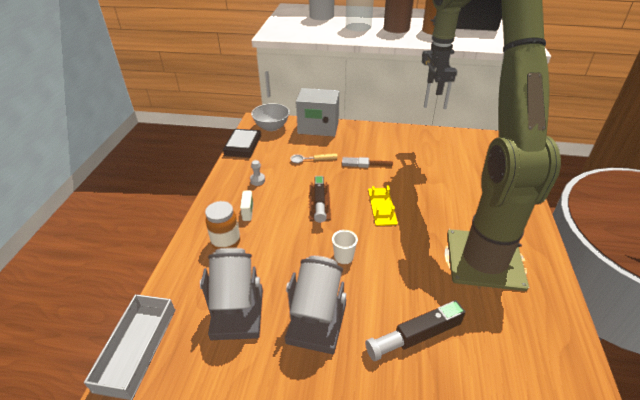

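Top view: candidates for the thermometer are the one in the dark wooden rest at (348,208), and the longer one lying loose at (210,305). The first is smaller and lies in the rest, so it fits. The yellow rest at (358,272) is a decoy. Drums: (215,160) has a white dial, so it is the gauge. (215,228) looks like the open port. I'll confirm these in one crop and measure.

```bash
python3 - <<'E'
from h import *
s=load('top'); im=s['pixels']
c=cv2.resize(im[120:260,170:400],None,fx=3.4,fy=3.4,interpolation=cv2.INTER_CUBIC); save(c,'crop1')
W=cloud(s)
def box(u0,u1,v0,v1): return W[v0:v1,u0:u1].reshape(-1,3)
# thermometer: points with z in 45..75mm near rest
P=box(305,390,185,230); 
P=P[~np.isnan(P[:,0])]
print('counter z',np.nanmedian(box(250,300,290,300)[:,2]))
h=P[(P[:,2]>0.048)]
c=h[:,:2].mean(0); u,S,vt=np.linalg.svd(h[:,:2]-c,full_matrices=False)
d=vt[0]*np.sign(vt[0][1]); 
t=(h[:,:2]-c)@d; n=(h[:,:2]-c)@[-d[1],d[0]]
print('therm',len(h),c,d,np.degrees(np.arctan2(d[1],d[0])),t.min(),t.max(),n.min(),n.max(), np.percentile(h[:,2],[5,50,95]))
nose=c+d*t.max(); print('nose',nose,'tail',c+d*t.min())
# board: z 3..14 mm
# port drum plate: print patch
for v in range(212,248,3):
    print(v,' '.join('%.3f,%.3f,%.3f'%tuple(W[v,u]) for u in range(206,242,5)))
E
```

```text
counter z 0.000363677775720328
therm 550 [ 0.51465331 -0.16089897] [-0.17395236  0.98475407] 100.0176976632263 -0.08928525427342393 0.09941634587964242 -0.01753908253763315 0.016155239082713317 [0.05052262 0.05936123 0.06412399]
nose [ 0.4973596  -0.06299832] tail [ 0.53018469 -0.24882299]
212 0.498,0.266,0.159 0.496,0.247,0.175 0.495,0.230,0.183 0.497,0.221,0.162 0.514,0.246,0.005 0.514,0.230,0.002 0.514,0.213,0.002 0.514,0.197,-0.001
215 0.486,0.259,0.181 0.485,0.241,0.195 0.486,0.229,0.186 0.488,0.220,0.164 0.490,0.212,0.138 0.501,0.223,0.032 0.501,0.207,0.030 0.504,0.197,0.001
218 0.477,0.255,0.193 0.476,0.240,0.197 0.477,0.230,0.181 0.478,0.217,0.175 0.479,0.207,0.160 0.492,0.224,0.027 0.491,0.207,0.031 0.494,0.197,-0.001
221 0.467,0.252,0.203 0.468,0.241,0.194 0.468,0.227,0.193 0.470,0.218,0.170 0.471,0.208,0.154 0.482,0.224,0.027 0.481,0.207,0.030 0.483,0.195,0.006
224 0.458,0.251,0.207 0.459,0.240,0.195 0.459,0.227,0.192 0.461,0.219,0.167 0.462,0.208,0.154 0.472,0.223,0.029 0.472,0.208,0.025 0.474,0.196,0.001
227 0.450,0.251,0.206 0.451,0.240,0.194 0.451,0.229,0.184 0.452,0.2
[... 271 characters left out ...]
434,0.228,0.187 0.435,0.220,0.162 0.436,0.209,0.146 0.443,0.224,0.025 0.443,0.209,0.015 0.444,0.196,0.001
236 0.425,0.252,0.200 0.425,0.241,0.189 0.425,0.227,0.188 0.426,0.219,0.164 0.427,0.209,0.149 0.432,0.222,0.032 0.433,0.211,0.005 0.433,0.196,0.001
239 0.417,0.255,0.190 0.417,0.240,0.192 0.417,0.229,0.180 0.417,0.217,0.172 0.418,0.208,0.150 0.423,0.222,0.031 0.424,0.212,0.001 0.423,0.195,0.003
242 0.409,0.260,0.174 0.409,0.243,0.183 0.409,0.231,0.173 0.409,0.223,0.150 0.410,0.213,0.130 0.413,0.221,0.032 0.414,0.213,-0.002 0.414,0.196,-0.003
245 0.404,0.304,0.028 0.401,0.251,0.153 0.400,0.231,0.172 0.401,0.223,0.147 0.403,0.238,0.031 0.403,0.222,0.029 0.404,0.212,0.002 0.404,0.196,-0.000
```

View pics/crop1.png

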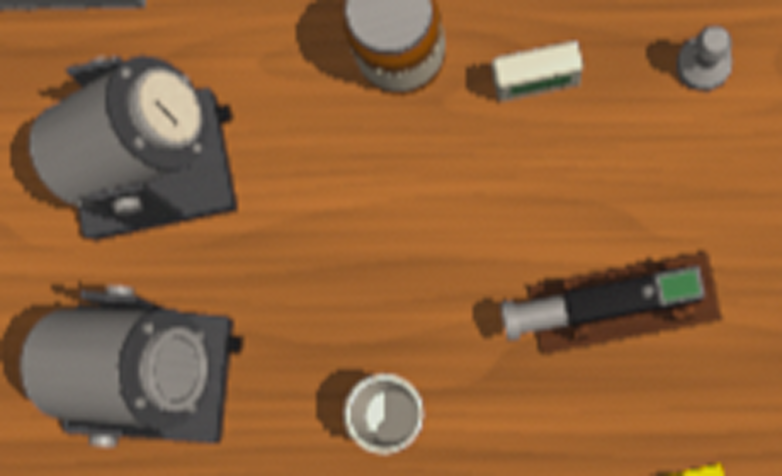

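Crop confirms: the lower drum at crop (175,368) has the open ring, the upper one at (165,108) carries the dial. The smaller thermometer sits in the dark rest at crop (610,300), nose to the left. I'll move above the grasp point.

```bash
for i in 1 2 3 4; do python3 -m inch '[[0.73,0.8,0,0.71,88],[0.73,0.8,0,0.71,88],[0.73,0.8,0,0.71,88],[0.73,0.8,0,0.71,88],[0.73,0.8,0,0.71,88]]' 20; done
python3 - <<'E'
from h import *
from scipy.spatial.transform import Rotation as R
st=r.get_state(); M=R.from_quat(st['eef_rot']).as_matrix(); print(st['clock'],st['tool_pos'],st['q'].round(2),'jaw yaw',np.degrees(np.arctan2(M[1,1],M[0,1])),'z',M[:,2])
s=snap('wrist','w1'); save(s['pixels'],'w1'); print(s['position'],Rm(s).round(2))
E
```

```text
clock: 0.6
tool_pos: [0.248, -0.5041, 0.2574]
eef_rot: [0.951, 0.309, -0.0, -0.0]
contact_force: [-0.2, -0.6, 0.3]
opening: 1.001
clock: 1.1
tool_pos: [0.3393, -0.4042, 0.2575]
eef_rot: [0.878, 0.479, -0.0, -0.0]
contact_force: [-0.2, 0.2, 0.7]
opening: 0.998
clock: 1.6
tool_pos: [0.4305, -0.3043, 0.2575]
eef_rot: [0.774, 0.633, -0.0, -0.0]
contact_force: [-0.5, -0.1, -0.3]
opening: 0.997
clock: 2.1
tool_pos: [0.5217, -0.2043, 0.2574]
eef_rot: [0.644, 0.765, -0.0, -0.0]
contact_force: [0.2, -0.2, -0.3]
opening: 0.997
2.1 [ 0.52169048 -0.20434409  0.25740813] [ 0.63  0.65 -0.58  1.75  0.45  0.87  0.03] jaw yaw 9.856347122856937 z [-8.03638836e-04  9.19220944e-05 -9.99999673e-01]
[ 0.50903364 -0.12986428  0.3843612 ] [[ 0.99 -0.16 -0.05]
 [ 0.17  0.94  0.29]
 [-0.   -0.29  0.96]]
```

View pics/w1.png

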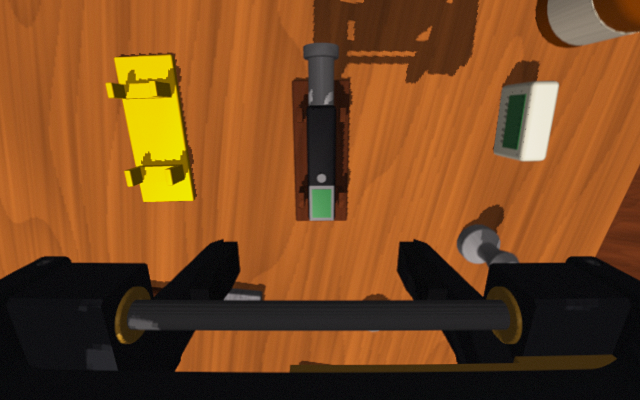

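The wrist view shows the thermometer in its dark rest, wand from (320,50) to (320,220). The yellow rest is at (155,130). Next I refine the wand pose from this view and fit the drum axis from the top and side depth.

```bash
python3 - <<'E'
from h import *
from scipy.optimize import least_squares
s=load('w1'); W=cloud(s)
P=W[35:225,280:360].reshape(-1,3); P=P[~np.isnan(P[:,0])]
h=P[P[:,2]>0.048]; hh=h[h[:,2]>0.056]
c=h[:,:2].mean(0); vt=np.linalg.svd(h[:,:2]-c,full_matrices=False)[2]
d=vt[0]*np.sign(vt[0][1]); t=(h[:,:2]-c)@d; n=(h[:,:2]-c)@[-d[1],d[0]]
o=c+d*(np.percentile(t,99.7)-0.1)+np.array([-d[1],d[0]])*(n.max()+n.min())/2
print('origin',o,'yaw',np.degrees(np.arctan2(d[1],d[0])),'len',np.ptp(t),np.ptp(n),'top',np.median(hh[:,2]))
# drum
A=[]
for nm in ('top','side'):
    Q=cloud(load(nm)).reshape(-1,3)
    m=(abs(Q[:,0]-0.45)<0.075)&(Q[:,1]>0.19)&(Q[:,1]<0.40)&(Q[:,2]>0.10)
    Q=Q[m]; print(nm,len(Q),Q.min(0),Q.max(0)); A.append(Q)
def fit(Q,lab):
    def ax(p): # p: x0,y0(pivot), yaw (dir into drum), pitch
        cp=np.cos(p[3]); return np.array([cp*np.cos(p[2]),cp*np.sin(p[2]),-np.sin(p[3])])
    def res(p,rob=True):
        a=ax(p); v=Q-[p[0],p[1],0.13]; t=v@a; rad=np.linalg.norm(v-np.outer(t,a),axis=1)
        side=np.abs(rad-0.05)
        # ring face plane at t=-0.080 rad 28..36, plate at -0.076 rad<27, front at -0.068 
        lev=np.where(rad<0.0275,-0.076,np.where(rad<0.036,-0.080,-0.068))
        fr=np.abs(t-lev)
        return np.minimum(np.where(t<-0.05,np.minimum(side,fr),side),0.02)
    best=None
    for pi in (0.3,0.45,0.6):
      for ya in (1.4,1.57,1.74):
        q=least_squares(res,[0.45,0.28,ya,pi],loss='soft_l1',f_scale=0.003,x_scale=[.01,.01,.1,.1],diff_step=1e-4)
        if best is None or q.cost<best.cost: best=q
    rr=res(best.x); print(lab,best.x.round(4),'yaw',np.degrees(best.x[2]).round(2),np.median(rr),(rr<0.005).mean(),best.cost); return best.x
for Q,l in ((A[0],'top'),(A[1],'side'),(np.vstack(A),'both')): p=fit(Q,l)
a=np.array([np.cos(p[3])*np.cos(p[2]),np.cos(p[3])*np.sin(p[2]),-np.sin(p[3])])
print('plate',np.array([p[0],p[1],.13])-0.076*a,a)
E
```

```text
origin [ 0.51773632 -0.16265078] yaw 100.3085546081656 len 0.1887058902939105 0.03238924292384722 top 0.06003936868921289
top 1840 [0.38376076 0.19824958 0.10229075] [0.5217576  0.36028454 0.20863789]
side 3017 [0.38427681 0.22113314 0.10006702] [0.52465668 0.36066003 0.20738063]
top [0.4536 0.285  1.4809 0.4958] yaw 84.85 0.0010606627553328904 0.8717391304347826 0.008181570710391729
side [0.4551 0.2856 1.4772 0.492 ] yaw 84.63 0.0012341032130387605 0.8213457076566125 0.020506583703439173
both [0.4547 0.2851 1.4746 0.4926] yaw 84.49 0.001195242685074413 0.8385834877496396 0.028899794054394586
plate [0.44823499 0.21846288 0.16594498] [ 0.08461714  0.87701114 -0.47296026]
```

```bash
python3 -m inch '[[0.1,0,-1,0,88],[0,0,-1,0,88],[0,0,-1,0,88],[0,0,-1,0,88],[0,0,-1,0,88]]' 4 | tail -0;  python3 -m inch '[[0,0,-1,0,88],[0,0,-1,0,88],[0,0,-1,0,88],[0,0,-0.7,0,88],[0,0,0,0,60]]' 4; python3 -m inch '[[0,0,0,0,36],[0,0,0,0,28],[0,0,0,0,28],[0,0,0,0,28],[0,0,0,0,28]]' 4; python3 -m inch '[[0,0,0,0,28],[0,0,0,0,28],[0,0,0,0,28],[0,0,0,0,28]]' 4
```

```text
clock: 3.15
tool_pos: [0.522, -0.2048, 0.0379]
eef_rot: [0.645, 0.764, -0.001, -0.002]
contact_force: [-0.3, 0.1, 0.6]
opening: 0.933
clock: 3.65
tool_pos: [0.5241, -0.2053, 0.0408]
eef_rot: [0.645, 0.764, 0.0, 0.0]
contact_force: [-0.2, -1.1, -1.4]
opening: 0.475
clock: 4.05
tool_pos: [0.5241, -0.2052, 0.0405]
eef_rot: [0.645, 0.764, 0.0, 0.0]
contact_force: [-0.1, -0.7, 3.0]
opening: 0.362Exception ignored on flushing sys.stdout:
BrokenPipeError: [Errno 32] Broken pipe
```

```bash
python3 -m inch '[[-0.01,0.05,0.16,0,28],[-0.01,0.05,0.16,0,28],[-0.01,0.06,0.15,0,28],[-0.01,0.06,0.15,0,28],[-0.015,0.08,0.145,0,28]]' 4;  python3 -m inch '[[-0.015,0.08,0.145,0,28],[-0.015,0.09,0.14,0,28],[-0.015,0.09,0.14,0,28],[-0.015,0.09,0.115,0,28],[-0.015,0.09,0.115,0,28]]' 4; python3 -m inch '[[0,0,0,0,28],[0,0,0,0,28]]' 4
cat > pitch.py <<'E'
import sys
from h import *
from scipy.spatial.transform import Rotation as R
fn=sys.argv[1]
st=r.get_state(); M=R.from_quat(st['eef_rot']).as_matrix(); tcp=st['tool_pos']
s=snap('wrist',fn); save(s['pixels'],fn); W=cloud(s).reshape(-1,3); W=W[~np.isnan(W[:,0])]
y=M[:,1]; x=np.array([M[0,0],M[1,0],0]); x/=np.linalg.norm(x)
if x[1]<0:x=-x
v=W-tcp; a=v@x; b=v@y; c=v[:,2]
m=(abs(b)<0.012)&(a>0.0)&(a<0.17)&(c<0.05)&(W[:,2]>0.03)
print('tcp',tcp,'clock',st['clock'],'F',st['contact_force'].round(1))
for lo in np.arange(0.0,0.17,0.01):
    k=m&(a>=lo)&(a<lo+.01)&(abs(b)<0.006)
    if k.sum()>3: print('%.3f n%d top %.4f'%(lo+.005,k.sum(),np.median(c[k])),end=' | ')
hs=m&(a>0.02)&(a<0.075)&(abs(b)<0.01)&(c>-0.05)
q=np.polyfit(a[hs],c[hs],1); e=c[hs]-np.polyval(q,a[hs]); g=abs(e)<0.004; q=np.polyfit(a[hs][g],c[hs][g],1)
print('\npitch',-np.arctan(q[0]),'perp dist top-TCP',q[1]*np.cos(np.arctan(q[0])))
E
python3 pitch.py w2
```

```text
clock: 4.55
tool_pos: [0.5224, -0.1975, 0.0597]
eef_rot: [0.645, 0.764, -0.0, -0.0]
contact_force: [0.7, 0.4, -1.2]
opening: 0.362
clock: 5.05
tool_pos: [0.5206, -0.1865, 0.076]
eef_rot: [0.645, 0.764, 0.0, 0.0]
contact_force: [0.2, -0.3, -2.2]
opening: 0.363
clock: 5.25
tool_pos: [0.5206, -0.1863, 0.0758]
eef_rot: [0.645, 0.764, 0.0, -0.0]
contact_force: [0.5, 0.6, -1.5]
opening: 0.363
tcp [ 0.52062374 -0.18634191  0.07578949] clock 5.25 F [ 0.5  0.6 -1.5]
0.005 n799 top 0.0192 | 0.015 n672 top 0.0154 | 0.025 n732 top 0.0100 | 0.035 n684 top 0.0056 | 0.045 n652 top 0.0013 | 0.055 n647 top -0.0028 | 0.065 n634 top -0.0071 | 0.075 n616 top -0.0113 | 0.085 n537 top -0.0158 | 0.095 n519 top -0.0269 | 0.105 n491 top -0.0310 | 0.115 n487 top -0.0354 | 0.125 n459 top -0.0395 | 
pitch 0.4014267901394025 perp dist top-TCP 0.018860107741613858
```

View pics/w2.png

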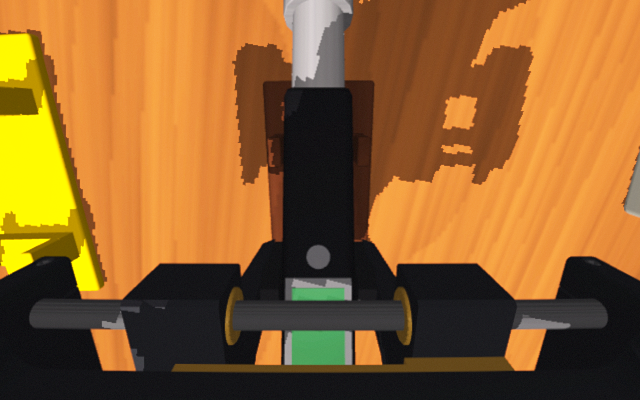

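The nose droops about the front saddle as planned; measured pitch is 0.40 and I need about 0.493. I'll lift a bit further on the same arc.

```bash
python3 -m inch '[[-0.012,0.07,0.09,0,28],[-0.012,0.07,0.09,0,28],[-0.012,0.06,0.08,0,28],[0,0,0,0,28],[0,0,0,0,28]]' 4; python3 pitch.py w3
```

```text
clock: 5.8
tool_pos: [0.5197, -0.1815, 0.0823]
eef_rot: [0.645, 0.764, 0.0, 0.0]
contact_force: [-0.1, 0.4, -1.8]
opening: 0.361
tcp [ 0.51968963 -0.18151188  0.08234265] clock 5.8 F [-0.1  0.4 -1.8]
0.005 n791 top 0.0197 | 0.015 n681 top 0.0147 | 0.025 n748 top 0.0090 | 0.035 n675 top 0.0039 | 0.045 n645 top -0.0009 | 0.055 n624 top -0.0057 | 0.065 n595 top -0.0105 | 0.075 n569 top -0.0153 | 0.085 n522 top -0.0203 | 0.095 n479 top -0.0324 | 0.105 n468 top -0.0372 | 0.115 n439 top -0.0421 | 0.125 n498 top -0.0463 | 0.135 n32 top -0.0448 | 
pitch 0.45350859099602153 perp dist top-TCP 0.018902968189582214
```

```bash
python3 -m inch '[[-0.009,0.06,0.075,0,28],[-0.009,0.06,0.075,0,28],[0,0.03,0.04,0,28],[0,0,0,0,28],[0,0,0,0,28]]' 4; python3 pitch.py w4;  python3 -m inch '[[0,0,0,0,20],[0,0,0,0,20],[0,0,0,0,20]]' 50; python3 pitch.py w5
```

```text
clock: 6.35
tool_pos: [0.5192, -0.1778, 0.087]
eef_rot: [0.645, 0.764, 0.0, 0.0]
contact_force: [0.1, 1.0, -2.6]
opening: 0.362
tcp [ 0.51922838 -0.17783286  0.0870335 ] clock 6.35 F [ 0.1  1.  -2.6]
0.005 n784 top 0.0199 | 0.015 n715 top 0.0143 | 0.025 n746 top 0.0081 | 0.035 n676 top 0.0026 | 0.045 n635 top -0.0026 | 0.055 n602 top -0.0079 | 0.065 n586 top -0.0132 | 0.075 n551 top -0.0186 | 0.085 n483 top -0.0244 | 0.095 n444 top -0.0366 | 0.105 n438 top -0.0418 | 0.115 n400 top -0.0471 | 0.125 n469 top -0.0510 | 0.135 n110 top -0.0502 | 
pitch 0.49101321990489455 perp dist top-TCP 0.01891101742741995
clock: 6.7
tool_pos: [0.5193, -0.1778, 0.087]
eef_rot: [0.645, 0.764, 0.0, -0.0]
contact_force: [0.4, 0.3, -1.8]
opening: 0.356
tcp [ 0.51926624 -0.17784176  0.08697302] clock 6.7 F [ 0.4  0.3 -1.8]
0.005 n781 top 0.0200 | 0.015 n713 top 0.0143 | 0.025 n748 top 0.0080 | 0.035 n673 top 0.0026 | 0.045 n643 top -0.0026 | 0.055 n602 top -0.0079 | 0.065 n580 top -0.0132 | 0.075 n548 top -0.0185 | 0.085 n482 top -0.0241 | 0.095 n449 top -0.0365 | 0.105 n434 top -0.0418 | 0.115 n406 top -0.0470 | 0.125 n471 top -0.0510 | 0.135 n112 top -0.0502 | 
pitch 0.49131846103612864 perp dist top-TCP 0.018916593008597295
```

Pitch is 0.491 and firmly held. I'll lift and go up beside the drum for one close look at the port.

```bash
python3 -m inch '[[0,0,0.6,0,20],[0,0,1,0,20],[0,0,1,0,20],[0,0,1,0,20],[0,0.5,0.9,-0.2,20]]' 50; python3 -m inch '[[0,1,0.8,-0.23,20],[0,1,0.8,-0.23,20],[0,1,0.8,-0.23,20],[0,1,0.8,-0.23,20],[0,1,0.8,-0.23,20]]' 50;python3 -m inch '[[0,1,0.8,-0.23,20],[0,1,0.8,-0.23,20],[0,1,0.8,-0.24,20],[0,1,0.8,-0.24,20],[0,1,0.8,-0.24,20]]' 50; python3 -m inch '[[0,0.6,0.2,0,20],[0,0,0,0,20],[0,0,0,0,20]]' 50
python3 pitch.py w6
```

```text
clock: 7.25
tool_pos: [0.5187, -0.1676, 0.2003]
eef_rot: [0.654, 0.756, -0.001, 0.0]
contact_force: [0.4, 0.2, -2.8]
opening: 0.358
clock: 7.75
tool_pos: [0.5186, -0.0396, 0.3001]
eef_rot: [0.698, 0.716, -0.0, -0.0]
contact_force: [1.0, 0.2, -3.0]
opening: 0.353
clock: 8.25
tool_pos: [0.5185, 0.0853, 0.4]
eef_rot: [0.74, 0.672, -0.001, -0.0]
contact_force: [0.3, 0.5, -3.4]
opening: 0.358
clock: 8.55
tool_pos: [0.5187, 0.098, 0.4031]
eef_rot: [0.74, 0.672, -0.002, 0.0]
contact_force: [0.2, -0.1, -2.8]
opening: 0.359
tcp [0.51872626 0.09804151 0.40314655] clock 8.55 F [ 0.2 -0.1 -2.8]
0.005 n764 top 0.0198 | 0.015 n723 top 0.0142 | 0.025 n762 top 0.0081 | 0.035 n673 top 0.0025 | 0.045 n626 top -0.0029 | 0.055 n610 top -0.0083 | 0.065 n584 top -0.0137 | 0.075 n556 top -0.0190 | 0.085 n485 top -0.0250 | 0.095 n449 top -0.0370 | 0.105 n416 top -0.0424 | 0.115 n403 top -0.0477 | 0.125 n467 top -0.0517 | 0.135 n107 top -0.0511 | 
pitch 0.4971288549912104 perp dist top-TCP 0.01892430426661234
```

View pics/w6.png

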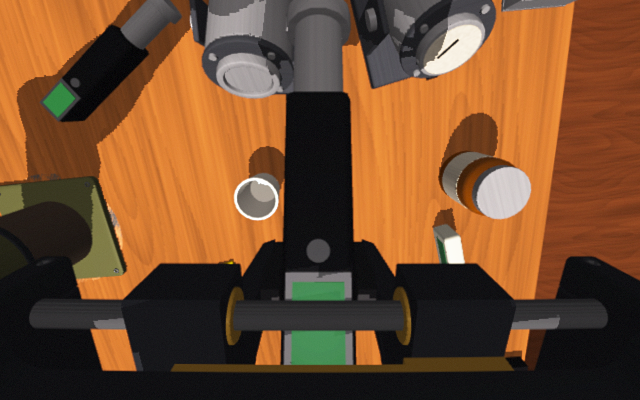

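The wrist view shows the open port at about (250,72), unobstructed, with the gauge dial to its right at (450,48). I'll refit the port from this view.

```bash
cat > fit.py <<'E'
from h import *
from scipy.optimize import least_squares
s=load('w6'); W=cloud(s); Q=W[0:105,185:300].reshape(-1,3); Q=Q[~np.isnan(Q[:,0])]
def ax(p): cp=np.cos(p[3]); return np.array([cp*np.cos(p[2]),cp*np.sin(p[2]),-np.sin(p[3])])
def tr(p,Q): a=ax(p); v=Q-[p[0],p[1],0.13]; t=v@a; return t,np.linalg.norm(v-np.outer(t,a),axis=1)
p0=[.4545,.285,1.4755,.493]
t,rad=tr(p0,Q); Q=Q[(rad<.056)&(t>-.09)&(t<.07)]; t,rad=tr(p0,Q); print(len(Q))
for lo,hi in ((0,.012),(.012,.024),(.029,.035),(.040,.047)):
    k=(rad>lo)&(rad<hi)&(t<-.055); print(lo,hi,k.sum(),np.median(t[k]))
def res(p):
    t,rad=tr(p,Q); side=abs(rad-.05); lev=np.where(rad<.0278,-.076,np.where(rad<.036,-.080,-.068))
    return np.minimum(np.where(t<-.05,np.minimum(side,abs(t-lev)),side),.02)
q=least_squares(res,p0,loss='soft_l1',f_scale=.002,x_scale=[.01,.01,.1,.1],diff_step=1e-4); p=q.x
print(p,'yaw',np.degrees(p[2]),np.median(res(p))); a=ax(p); print('plate',np.array([p[0],p[1],.13])-.076*a,a)
# plane normal of plate alone, and ring
for lo,hi in ((0,.025),(.0295,.0348)):
    t,rad=tr(p,Q);k=(rad<hi)&(rad>lo)&(t<-.06); X=Q[k]; X=X[abs(t[k]-np.median(t[k]))<.003]; c=X.mean(0); n=np.linalg.svd(X-c,full_matrices=False)[2][2]; n*=np.sign(n[1])
    print(len(X),'plane c',c,'pitch',np.arcsin(-n[2]),'yaw',np.degrees(np.arctan2(n[1],n[0])))
E
python3 fit.py
```

```text
8040
0 0.012 193 -0.07670771934338061
0.012 0.024 590 -0.07690579952540982
0.029 0.035 868 -0.080168860352796
0.04 0.047 723 -0.06920361019167401
[0.45466522 0.28398399 1.48716378 0.48901951] yaw 85.2082079231576 0.0005886511395152248
plate [0.44906065 0.21712616 0.1657018 ] [ 0.07374427  0.87970837 -0.46976054]
835 plane c [0.44896253 0.21740412 0.16613356] pitch 0.4645272011241119 yaw 85.79317363579489
518 plane c [0.44967322 0.21672565 0.17341711] pitch 0.48181165462152475 yaw 85.39031055675551
```

```bash
python3 -m inch '[[-0.8,-0.68,-0.3,0.1,20],[-0.8,-0.68,-0.3,0,20],[-0.8,-0.68,-0.3,0,20],[-0.2,0,-0.97,0,20],[-0.2,0,-0.97,0,20]]' 50; python3 -m inch '[[-0.2,0,-0.97,0,20],[-0.2,0,-0.97,0,20],[-0.18,0,-0.97,0,20],[0,0,0,0,20],[0,0,0,0,20]]' 50
python3 pitch.py w7
cat > nose.py <<'E'
from h import *; import sys
from scipy.spatial.transform import Rotation as R
# fine axial profile of wand in wand coordinates
s=load(sys.argv[1]); tcp=np.array(eval(sys.argv[2])); yaw=np.radians(float(sys.argv[3])); th=float(sys.argv[4])
W=cloud(s).reshape(-1,3); W=W[~np.isnan(W[:,0])]-tcp
a=np.array([np.cos(th)*np.cos(yaw),np.cos(th)*np.sin(yaw),-np.sin(th)]); y=np.array([-np.sin(yaw),np.cos(yaw),0]); u=np.cross(a,y)
x,b,c=W@a,W@y,W@u; k=(abs(b)<.03)&(abs(c)<.03)
for lo in np.arange(.07,.15,.004):
    m=k&(x>=lo)&(x<lo+.004)
    if m.sum()>5: print('%.3f n%d c95 %.4f  b %.4f..%.4f'%(lo+.002,m.sum(),np.percentile(c[m],90),np.percentile(b[m],2),np.percentile(b[m],98)))
E
python3 nose.py w6 '[0.51872626,0.09804151,0.40314655]' 84.48 0.495
python3 - <<'E'
from h import *
s=snap('top','t2'); c=s['pixels'][170:270,160:320]; save(cv2.resize(c,None,fx=5,fy=5,interpolation=cv2.INTER_CUBIC),'t2')
E
```

```text
clock: 9.1
tool_pos: [0.4485, 0.0457, 0.3323]
eef_rot: [0.738, 0.675, -0.001, 0.0]
contact_force: [1.0, 1.0, -3.0]
opening: 0.358
clock: 9.6
tool_pos: [0.4347, 0.0476, 0.2606]
eef_rot: [0.737, 0.676, -0.001, -0.0]
contact_force: [0.6, -0.6, -2.0]
opening: 0.36
tcp [0.43472212 0.04757315 0.26060122] clock 9.6 F [ 0.6 -0.6 -2. ]
0.005 n763 top 0.0199 | 0.015 n713 top 0.0142 | 0.025 n772 top 0.0081 | 0.035 n658 top 0.0026 | 0.045 n636 top -0.0027 | 0.055 n598 top -0.0081 | 0.065 n592 top -0.0135 | 0.075 n553 top -0.0188 | 0.085 n486 top -0.0248 | 0.095 n451 top -0.0368 | 0.105 n419 top -0.0421 | 0.115 n404 top -0.0477 | 0.125 n461 top -0.0513 | 0.135 n111 top -0.0508 | 
pitch 0.4951713274972528 perp dist top-TCP 0.018973436460618893
0.072 n509 c95 0.0195  b -0.0152..0.0147
0.076 n486 c95 0.0195  b -0.0147..0.0147
0.080 n488 c95 0.0195  b -0.0148..0.0149
0.084 n427 c95 0.0195  b -0.0148..0.0149
0.088 n101 c95 0.0186  b -0.0140..0.0140
0.092 n202 c95 0.0132  b -0.0090..0.0097
0.096 n315 c95 0.0131  b -0.0123..0.0120
0.100 n344 c95 0.0132  b -0.0127..0.0122
0.104 n323 c95 0.0131  b -0.0127..0.0127
0.108 n314 c95 0.0130  b -0.0128..0.0124
0.112 n310 c95 0.0131  b -0.0123..0.0125
0.116 n315 c95 0.0129  b -0.0128..0.0126
0.120 n306 c95 0.0130  b -0.0124..0.0127
0.124 n311 c95 0.0131  b -0.0130..0.0127
0.128 n288 c95 0.0131  b -0.0127..0.0128
0.132 n300 c95 0.0131  b -0.0126..0.0123
0.136 n1066 c95 0.0161  b -0.0173..0.0174
0.140 n372 c95 0.0177  b -0.0176..0.0175
0.144 n185 c95 0.0153  b -0.0180..0.0184
0.148 n37 c95 0.0113  b -0.0182..0.0179
```

View pics/t2.png

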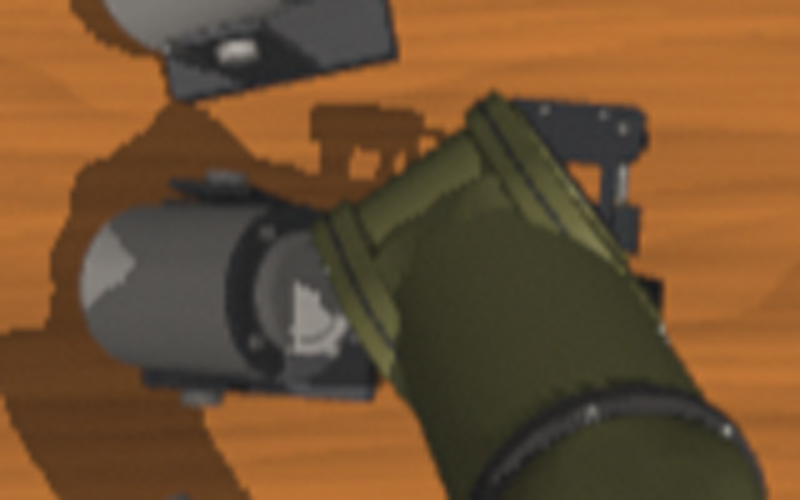

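```bash
python3 -m inch '[[0.03,0.31,-0.185,0,20],[0.03,0.31,-0.185,0,20],[0.03,0.31,-0.185,0,20],[0.02,0.3,-0.185,0,20],[0,0,0,0,20]]' 50; python3 -m inch '[[0.006,0.07,-0.038,0,20],[0.006,0.07,-0.038,0,20],[0,0,0,0,20],[0,0,0,0,20]]' 50;  python3 pitch.py w8; python3 nose.py w8 "$(python3 -c 'from plant import r;print(list(r.get_state()["tool_pos"]))')" 85.06 0.495 | tail -4
```

```text
clock: 10.2
tool_pos: [0.4373, 0.0811, 0.2417]
eef_rot: [0.736, 0.677, 0.0, -0.0]
contact_force: [-1.0, -0.8, -3.2]
opening: 0.357
clock: 10.6
tool_pos: [0.4378, 0.0826, 0.2404]
eef_rot: [0.737, 0.676, -0.0, 0.0]
contact_force: [0.4, -0.4, -2.6]
opening: 0.359
tcp [0.4378266  0.08263916 0.24040678] clock 10.6 F [ 0.4 -0.4 -2.6]
0.005 n752 top 0.0199 | 0.015 n730 top 0.0143 | 0.025 n768 top 0.0082 | 0.035 n667 top 0.0026 | 0.045 n626 top -0.0029 | 0.055 n597 top -0.0081 | 0.065 n592 top -0.0134 | 0.075 n554 top -0.0187 | 0.085 n481 top -0.0248 | 0.095 n446 top -0.0368 | 0.105 n421 top -0.0421 | 0.115 n394 top -0.0475 | 0.125 n469 top -0.0513 | 0.135 n113 top -0.0507 | 
pitch 0.4945390756339068 perp dist top-TCP 0.01894970355359734
0.136 n1072 c95 0.0166  b -0.0174..0.0173
0.140 n377 c95 0.0180  b -0.0172..0.0174
0.144 n170 c95 0.0159  b -0.0181..0.0183
0.148 n195 c95 0.0096  b -0.0299..0.0295
```

```bash
for i in 1; do python3 -m inch '[[0,0.07,-0.045,0,20],[0,0.07,-0.045,0,20],[0,0,0,0,20],[0,0,0,0,20]]' 50; python3 -m inch '[[0.003,0.035,-0.02,0,20],[0,0,0,0,20]]' 50; python3 -m inch '[[0.003,0.035,-0.02,0,20],[0,0,0,0,20]]' 50; python3 -c '
from plant import r; import numpy as np
print(np.mean([r.get_state()["contact_force"] for _ in range(20)],0))'; done
```

```text
clock: 11.05
tool_pos: [0.4378, 0.0864, 0.238]
eef_rot: [0.737, 0.676, -0.0, -0.0]
contact_force: [0.4, 0.7, -2.7]
opening: 0.357
clock: 11.25
tool_pos: [0.4379, 0.0873, 0.2376]
eef_rot: [0.737, 0.676, 0.0, 0.0]
contact_force: [0.2, 0.2, -2.4]
opening: 0.359
clock: 11.45
tool_pos: [0.4379, 0.0878, 0.2371]
eef_rot: [0.737, 0.676, -0.0, 0.0]
contact_force: [-0.3, -0.7, -1.5]
opening: 0.358
[-0.2936934  -0.6721552  -1.54335288]
```

```bash
python3 -m inch '[[0.003,0.035,-0.019,0,20],[0,0,0,0,20]]' 50; python3 -m inch '[[0.003,0.035,-0.019,0,20],[0,0,0,0,20]]' 50
```

```text
clock: 11.65
tool_pos: [0.4379, 0.0883, 0.2366]
eef_rot: [0.737, 0.676, -0.0, 0.0]
contact_force: [-1.2, -3.5, 1.4]
opening: 0.359
clock: 11.85
tool_pos: [0.438, 0.0889, 0.2362]
eef_rot: [0.737, 0.676, -0.001, 0.0]
contact_force: [-1.6, -5.4, 3.0]
opening: 0.358
```

```bash
for i in 1 2; do python3 -m inch '[[0,0,0,0,20],[0,0,0,0,20],[0,0,0,0,20],[0,0,0,0,20],[0,0,0,0,20]]' 50; done;  python3 pitch.py w9; python3 nose.py w9 "$(python3 -c 'from plant import r;print(list(r.get_state()["tool_pos"]))')" 85.06 0.495 | tail -4
```

```text
clock: 12.35
tool_pos: [0.4379, 0.0889, 0.2362]
eef_rot: [0.737, 0.676, -0.001, 0.0]
contact_force: [-1.0, -4.8, 2.9]
opening: 0.363
clock: 12.85
tool_pos: [0.438, 0.0888, 0.2362]
eef_rot: [0.737, 0.676, -0.001, 0.0]
contact_force: [-1.0, -5.2, 2.4]
opening: 0.357
tcp [0.43798269 0.08884854 0.23621989] clock 12.85 F [-1.  -5.2  2.4]
0.005 n769 top 0.0199 | 0.015 n705 top 0.0143 | 0.025 n771 top 0.0081 | 0.035 n670 top 0.0027 | 0.045 n622 top -0.0027 | 0.055 n607 top -0.0080 | 0.065 n590 top -0.0133 | 0.075 n567 top -0.0185 | 0.085 n487 top -0.0242 | 0.095 n466 top -0.0365 | 0.105 n425 top -0.0419 | 0.115 n396 top -0.0471 | 0.125 n466 top -0.0509 | 0.135 n101 top -0.0502 | 
pitch 0.4912189779053881 perp dist top-TCP 0.01889808280510803
0.136 n1079 c95 0.0171  b -0.0175..0.0172
0.140 n430 c95 0.0182  b -0.0279..0.0283
0.144 n1198 c95 0.0137  b -0.0297..0.0296
0.148 n1068 c95 0.0091  b -0.0270..0.0269
```

View pics/w9.png

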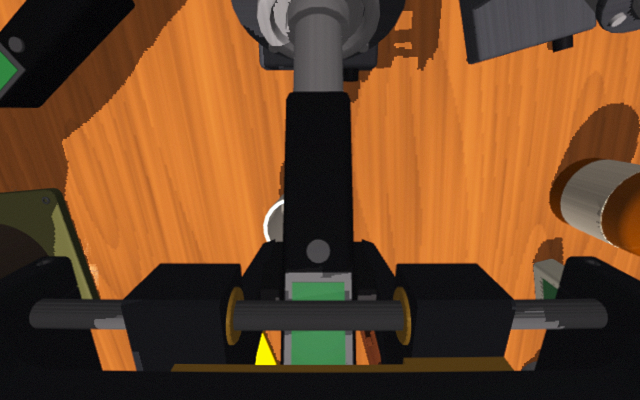

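Nose sits inside the ring and is centred left to right (ring about 258–382 px, nose at 320). The push along the axis is about 7 N. I'll add a hair and hold.

```bash
python3 -m inch '[[0.001,0.014,-0.007,0,20],[0,0,0,0,20],[0,0,0,0,20],[0,0,0,0,20],[0,0,0,0,20]]' 50; for i in 1 2 3 4 5; do python3 -m inch '[[0,0,0,0,20],[0,0,0,0,20],[0,0,0,0,20],[0,0,0,0,20],[0,0,0,0,20]]' 50 | grep -E 'clock|force|pos'; done
```

```text
clock: 13.4
tool_pos: [0.438, 0.089, 0.2361]
eef_rot: [0.737, 0.676, -0.001, 0.001]
contact_force: [-0.8, -5.3, 3.4]
opening: 0.356
clock: 13.9
tool_pos: [0.438, 0.089, 0.2361]
contact_force: [-0.7, -6.9, 3.0]
clock: 14.4
tool_pos: [0.4379, 0.089, 0.2361]
contact_force: [-0.6, -6.5, 3.0]
clock: 14.9
tool_pos: [0.4379, 0.089, 0.236]
contact_force: [-0.8, -5.3, 2.9]
clock: 15.4
tool_pos: [0.438, 0.089, 0.2361]
contact_force: [-0.1, -6.1, 2.6]
clock: 15.9
tool_pos: [0.4379, 0.089, 0.2361]
contact_force: [-1.1, -5.2, 3.1]
```

Held about 4 s in all, the last 2.9 s at about 8 N. Now I'll retreat along the axis and return above the rest.

```bash
python3 -m inch '[[-0.01,-0.1,0.055,0,20],[-0.02,-0.3,0.16,0,20],[-0.05,-0.55,0.3,0,20],[-0.05,-0.6,0.32,0,20],[-0.05,-0.55,0.3,0,20]]' 50; for i in 1 2; do python3 -m inch '[[0.346,-0.877,-0.2,0.247,20],[0.346,-0.877,-0.2,0.247,20],[0.346,-0.877,-0.2,0.247,20],[0.346,-0.877,-0.2,0.247,20],[0.346,-0.877,-0.2,0.247,20]]' 50; done;  python3 -m inch '[[0,0,0,0,20],[0,0,0,0,20]]' 50; python3 pitch.py w10; python3 nose.py w10 "$(python3 -c 'from plant import r;print(list(r.get_state()["tool_pos"]))')" 99.86 0.493 | sed -n '3,7p;15,30p'
```

```text
clock: 16.4
tool_pos: [0.4337, 0.0376, 0.2647]
eef_rot: [0.736, 0.677, 0.001, -0.0]
contact_force: [0.5, 0.2, -1.8]
opening: 0.359
clock: 16.9
tool_pos: [0.4775, -0.0725, 0.2393]
eef_rot: [0.691, 0.723, 0.001, -0.0]
contact_force: [0.2, -0.3, -1.8]
opening: 0.357
clock: 17.4
tool_pos: [0.5207, -0.1822, 0.2142]
eef_rot: [0.643, 0.766, 0.001, 0.0]
contact_force: [1.2, 1.0, -1.9]
opening: 0.362
clock: 17.6
tool_pos: [0.5201, -0.1815, 0.2141]
eef_rot: [0.644, 0.765, 0.001, -0.0]
contact_force: [-0.4, 1.2, -2.7]
opening: 0.354
tcp [ 0.52013252 -0.18148144  0.21411593] clock 17.6 F [-0.4  1.2 -2.7]
0.005 n791 top 0.0199 | 0.015 n706 top 0.0142 | 0.025 n748 top 0.0081 | 0.035 n670 top 0.0026 | 0.045 n644 top -0.0027 | 0.055 n612 top -0.0079 | 0.065 n570 top -0.0133 | 0.075 n547 top -0.0187 | 0.085 n481 top -0.0246 | 0.095 n442 top -0.0366 | 0.105 n434 top -0.0420 | 0.115 n406 top -0.0472 | 0.125 n469 top -0.0511 | 0.135 n117 top -0.0504 | 
pitch 0.49224947558339344 perp dist top-TCP 0.018869806378406326
0.080 n478 c95 0.0191  b -0.0146..0.0151
0.084 n413 c95 0.0189  b -0.0145..0.0147
0.088 n87 c95 0.0176  b -0.0129..0.0122
0.092 n207 c95 0.0126  b -0.0089..0.0098
0.096 n332 c95 0.0127  b -0.0120..0.0123
0.128 n301 c95 0.0128  b -0.0124..0.0129
0.132 n292 c95 0.0128  b -0.0126..0.0124
0.136 n1095 c95 0.0163  b -0.0172..0.0176
0.140 n346 c95 0.0171  b -0.0170..0.0175
0.144 n144 c95 0.0144  b -0.0180..0.0186
0.148 n21 c95 0.0109  b -0.0178..0.0183
```

View pics/w10.png

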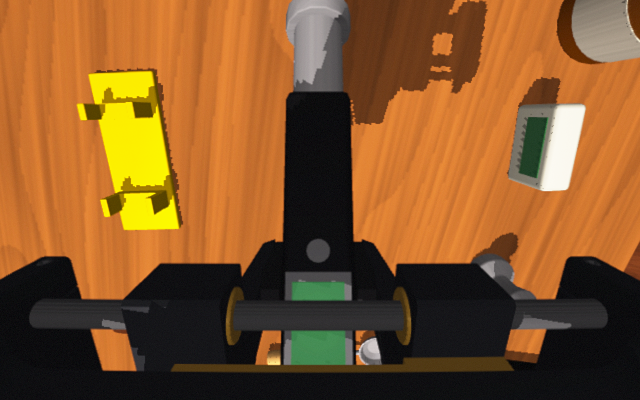

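```bash
python3 -m inch '[[0,-0.06,-0.9,0,20],[0,0,-1,0,20],[0,0,-1,0,20],[0,0,-0.9,0,20],[0,0,-0.6,0,20]]' 50; python3 -m inch '[[0,0,-0.35,0,20],[0,0,-0.15,0,20],[0,0,0,0,20],[0,0,0,0,20]]' 50;  python3 -m inch '[[0,0,-0.08,0,28],[0,0,0,0,28],[0,0,0,0,28],[0,0,0,0,28]]' 4; python3 pitch.py w11
```

```text
clock: 18.15
tool_pos: [0.5198, -0.1813, 0.1034]
eef_rot: [0.642, 0.766, 0.0, -0.001]
contact_force: [-0.5, -0.5, -2.2]
opening: 0.363
clock: 18.55
tool_pos: [0.5207, -0.1829, 0.0926]
eef_rot: [0.643, 0.766, 0.0, 0.001]
contact_force: [0.5, -0.4, -2.5]
opening: 0.36
clock: 18.95
tool_pos: [0.5206, -0.1832, 0.0902]
eef_rot: [0.643, 0.766, 0.0, 0.0]
contact_force: [1.1, -0.5, -1.4]
opening: 0.368
tcp [ 0.52057689 -0.18323956  0.09018353] clock 18.95 F [ 1.1 -0.5 -1.4]
0.005 n798 top 0.0198 | 0.015 n707 top 0.0138 | 0.025 n747 top 0.0074 | 0.035 n672 top 0.0016 | 0.045 n626 top -0.0039 | 0.055 n601 top -0.0096 | 0.065 n548 top -0.0153 | 0.075 n546 top -0.0209 | 0.085 n463 top -0.0275 | 0.095 n441 top -0.0395 | 0.105 n404 top -0.0453 | 0.115 n396 top -0.0508 | 0.125 n454 top -0.0545 | 0.135 n159 top -0.0549 | 
pitch 0.5160247764214521 perp dist top-TCP 0.018741876101402894
```

```bash
python3 -m inch '[[0.024,-0.14,-0.16,0,28],[0.024,-0.14,-0.17,0,28],[0.022,-0.13,-0.18,0,28],[0.022,-0.13,-0.19,0,28],[0.02,-0.12,-0.2,0,28]]' 4; python3 -m inch '[[0,0,0,0,28],[0,0,0,0,28]]' 4; python3 pitch.py w12
```

```text
clock: 19.5
tool_pos: [0.5227, -0.1997, 0.0667]
eef_rot: [0.643, 0.766, -0.0, -0.0]
contact_force: [-0.0, 1.7, -2.3]
opening: 0.362
clock: 19.7
tool_pos: [0.5226, -0.1997, 0.0671]
eef_rot: [0.643, 0.766, -0.0, -0.0]
contact_force: [-0.3, -0.0, -1.3]
opening: 0.365
tcp [ 0.52259775 -0.19966834  0.06707745] clock 19.7 F [-0.3 -0.  -1.3]
0.005 n720 top 0.0174 | 0.015 n692 top 0.0150 | 0.025 n685 top 0.0105 | 0.035 n670 top 0.0073 | 0.045 n684 top 0.0042 | 0.055 n682 top 0.0012 | 0.065 n671 top -0.0018 | 0.075 n672 top -0.0050 | 0.085 n622 top -0.0080 | 0.095 n591 top -0.0180 | 0.105 n587 top -0.0210 | 0.115 n585 top -0.0241 | 0.125 n294 top -0.0264 | 
pitch 0.2997428360365449 perp dist top-TCP 0.017387146938938787
```

```bash
python3 -m inch '[[0.02,-0.11,-0.2,0,28],[0.02,-0.1,-0.2,0,28],[0.02,-0.08,-0.2,0,28],[0.02,-0.07,-0.2,0,28],[0.02,-0.06,-0.18,0,28]]' 4; python3 -m inch '[[0,0,0,0,28],[0,0,0,0,28]]' 4; python3 pitch.py w13; cat > wand.py <<'E'
import sys
from h import *
W=cloud(load(sys.argv[1])); P=W[:260].reshape(-1,3); P=P[~np.isnan(P[:,0])]
d=np.array([np.cos(np.radians(100.1)),np.sin(np.radians(100.1))]); n=np.array([-d[1],d[0]])
v=P[:,:2]-[.5165,-.162]; t=v@d; b=v@n
k=(abs(b)<.026)&(t<.13)&(t>-.05)&(P[:,2]>.044)
print('x max(nose)',np.percentile(t[k],99.5)); h=k&(P[:,2]>.05)
for lo in np.arange(-.03,.12,.006):
    m=h&(t>=lo)&(t<lo+.006)
    if m.sum()>5: print('%.3f top %.4f b %.4f..%.4f mid %.4f'%(lo+.003,np.percentile(P[m,2],85),np.percentile(b[m],1),np.percentile(b[m],99),(np.percentile(b[m],1)+np.percentile(b[m],99))/2))
E
python3 wand.py w13; echo; python3 wand.py w1
```

```text
clock: 20.25
tool_pos: [0.5254, -0.21, 0.0424]
eef_rot: [0.643, 0.766, 0.0, -0.0]
contact_force: [-4.1, 4.7, 9.1]
opening: 0.359
clock: 20.45
tool_pos: [0.5253, -0.2099, 0.0426]
eef_rot: [0.643, 0.766, -0.0, -0.0]
contact_force: [0.8, 1.4, -2.6]
opening: 0.365
tcp [ 0.52531064 -0.20994975  0.04256439] clock 20.45 F [ 0.8  1.4 -2.6]
0.005 n525 top 0.0194 | 0.015 n675 top 0.0181 | 0.025 n666 top 0.0179 | 0.035 n712 top 0.0178 | 0.045 n781 top 0.0178 | 0.055 n835 top 0.0177 | 0.065 n886 top 0.0175 | 0.075 n983 top 0.0175 | 0.085 n931 top 0.0156 | 0.095 n995 top 0.0109 | 0.105 n1072 top 0.0107 | 0.115 n326 top 0.0107 | 
pitch 0.007718941007508415 perp dist top-TCP 0.018059517758887117
x max(nose) 0.06447771371080695
-0.027 top 0.0610 b -0.0159..0.0150 mid -0.0005
-0.021 top 0.0609 b -0.0160..0.0151 mid -0.0005
-0.015 top 0.0609 b -0.0160..0.0149 mid -0.0006
-0.009 top 0.0609 b -0.0160..0.0151 mid -0.0004
-0.003 top 0.0609 b -0.0163..0.0148 mid -0.0007
0.003 top 0.0608 b -0.0161..0.0149 mid -0.0006
0.009 top 0.0607 b -0.0159..0.0149 mid -0.0005
0.015 top 0.0607 b -0.0157..0.0148 mid -0.00
[... 750 characters left out ...]
5 top 0.0606 b -0.0162..0.0141 mid -0.0010
0.021 top 0.0605 b -0.0161..0.0140 mid -0.0010
0.027 top 0.0608 b -0.0160..0.0139 mid -0.0010
0.033 top 0.0606 b -0.0160..0.0138 mid -0.0011
0.039 top 0.0597 b -0.0146..0.0138 mid -0.0004
0.045 top 0.0541 b -0.0098..0.0085 mid -0.0006
0.051 top 0.0539 b -0.0098..0.0085 mid -0.0007
0.057 top 0.0540 b -0.0097..0.0074 mid -0.0012
0.063 top 0.0540 b -0.0097..0.0084 mid -0.0007
0.069 top 0.0541 b -0.0097..0.0092 mid -0.0002
0.075 top 0.0541 b -0.0096..0.0082 mid -0.0007
0.081 top 0.0540 b -0.0096..0.0091 mid -0.0003
0.087 top 0.0580 b -0.0147..0.0136 mid -0.0006
0.093 top 0.0585 b -0.0158..0.0142 mid -0.0008
0.099 top 0.0586 b -0.0155..0.0141 mid -0.0007
```

Level again (pitch 0.008), in both saddles and laterally centred; along the axis it is 2–3 mm from the start. Settle, release, rise.

```bash
python3 -m inch '[[0,0,-0.03,0,28],[0,0,0,0,28],[0,0,0,0,38],[0,0,0,0,50],[0,0,0,0,70]]' 4; python3 -m inch '[[0,0,0,0,88],[0,0,0,0,88],[0,0,0,0,88],[0,0,0.4,0,88],[0,0,0.8,0,88]]' 4; python3 -m inch '[[0,0,1,0,88],[0,0,1,0,88],[0,0,1,0,88],[0,0,1,0,88],[0,0,1,0,88]]' 4; python3 -m inch '[[0,0,1,0,88],[0,0,1,0,88],[0,0,0.5,0,88],[0,0,0,0,88],[0,0,0,0,88]]' 4
python3 - <<'E'
from h import *
s=snap('wrist','w14'); save(s['pixels'],'w14'); snap('top','t3')
a=load('top'); b=load('t3'); d=cv2.absdiff(a['pixels'],b['pixels']).max(2)
c=b['pixels'].copy(); save(c,'t3')
E
python3 wand.py w14
```

```text
clock: 21.0
tool_pos: [0.526, -0.2106, 0.0423]
eef_rot: [0.643, 0.765, 0.0, 0.001]
contact_force: [0.3, 0.5, -0.4]
opening: 0.589
clock: 21.5
tool_pos: [0.5246, -0.2098, 0.0718]
eef_rot: [0.643, 0.766, -0.001, -0.001]
contact_force: [-0.8, 0.5, 0.9]
opening: 1.0
clock: 22.0
tool_pos: [0.5252, -0.21, 0.1989]
eef_rot: [0.643, 0.766, 0.0, 0.0]
contact_force: [0.5, 0.8, 0.5]
opening: 0.998
clock: 22.5
tool_pos: [0.5249, -0.2102, 0.2591]
eef_rot: [0.643, 0.766, -0.0, -0.0]
contact_force: [-1.1, -0.6, -0.4]
opening: 0.998
x max(nose) 0.09563527998243652
-0.027 top 0.0607 b -0.0166..0.0150 mid -0.0008
-0.021 top 0.0606 b -0.0165..0.0150 mid -0.0007
-0.015 top 0.0607 b -0.0164..0.0148 mid -0.0008
-0.009 top 0.0608 b -0.0163..0.0147 mid -0.0008
-0.003 top 0.0608 b -0.0163..0.0146 mid -0.0008
0.003 top 0.0606 b -0.0162..0.0145 mid -0.0008
0.009 top 0.0606 b -0.0161..0.0144 mid -0.0009
0.015 top 0.0607 b -0.0160..0.0143 mid -0.0009
0.021 top 0.0606 b -0.0160..0.0141 mid -0.0009
0.027 top 0.0607 b -0.0159..0.0140 mid -0.0009
0.033 top 0.0601 b -0.0148..0.0140 mid -0.0004
0.039 top 0.0540 b -0.0107..0.0079 mid -0.0014
0.045 top 0.0540 b -0.0096..0.0087 mid -0.0005
0.051 top 0.0541 b -0.0096..0.0086 mid -0.0005
0.057 top 0.0541 b -0.0096..0.0075 mid -0.0010
0.063 top 0.0542 b -0.0095..0.0085 mid -0.0005
0.069 top 0.0538 b -0.0105..0.0084 mid -0.0010
0.075 top 0.0540 b -0.0095..0.0084 mid -0.0006
0.081 top 0.0544 b -0.0095..0.0083 mid -0.0006
0.087 top 0.0585 b -0.0156..0.0153 mid -0.0002
0.093 top 0.0585 b -0.0156..0.0144 mid -0.0006
0.099 top 0.0586 b -0.0152..0.0139 mid -0.0007
```

View pics/w14.png

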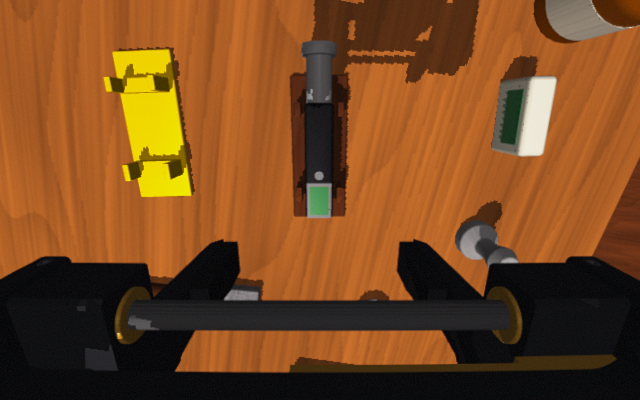

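View pics/t3.png

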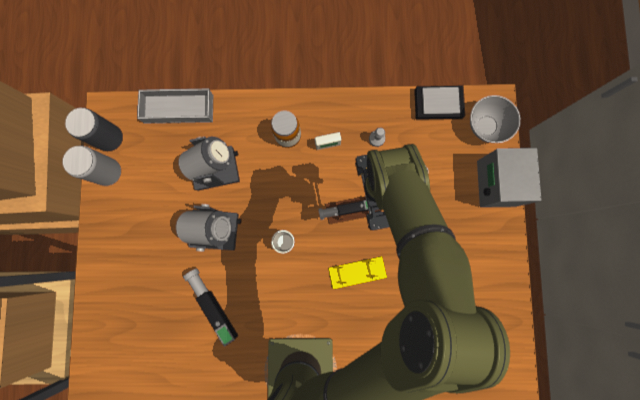

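The wrist view shows the thermometer lying level in both saddles (320,50)–(320,215), nose direction as at first and about 3 mm further back. The top view shows the cup, jar, timer, tamper and both drums unmoved, with the gripper clear. I'm handing in.

```bash
python3 -c 'from plant import r; print(r.finish_job())'
```

```text
the job is handed in; nothing more can be done
None
```

I took the reading on the open-port drum and laid the thermometer back in both saddles of its rest. I handed in at about 22.6 s of the 61 s allowed.

- **Grip:** I took the smaller thermometer from the dark rest by the handle. With a light grip I let its nose tip down to about 0.49 rad to match the drum (fitted tilt 0.489). Then I tightened to 50 N.
- **Reading:** The nose was centred left to right in the ring. It stayed on the plate for about 4 s. For the last 2.9 s it held steady at about 8 N along the axis, worked out from noisy wrist-force readings. No reading I saw came near 25 N.
- **Return:** The thermometer now lies level, centred sideways to within 1 mm. It points the way it did at first but sits about 3 mm further back. The gripper is open and well clear.
- **Other things:** Cup, jar, timer, tamper, both drums, the yellow rest and the larger thermometer look unmoved in the last top picture. The arm hid the scoop and brush there, so I could not check those two. The gripper passed well above them.

Two things did not go exactly to plan:
- **Nose on the counter:** while tipping down, and again on the way back, the nose touched the counter lightly under the light grip.
- **Force spike:** laying it back gave a brief force reading of about 11 N.

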